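# Call for help and point out which detergent goes where

## Task

Press the orange call button all the way down with the fingertips and let it come up again, so that the helper comes. Then show what to pour where: point straight down at the yellow cap of the blue jug with the fingertips a few centimetres above it for two seconds, then point in the same way at the middle of the wide, blue-floored compartment of the drawer insert, and finish while still pointing there. Leave the grey button alone, do not touch the jugs, bottles, drawer insert or the small loose things, and in between travel high, never close over another bottle or over a narrow compartment.

Things in the scene. Friction and masses are not known exactly. Their poses are not given: they have to be found in the camera images.
- call (a joint): travel of the orange call button in m: 0 is up, 0.006 fully down; a spring pushes it back up. Fully down takes about 5 N.
- call_top (a point): centre of the top face of the orange button (32 mm across, in a round black collar) on a white call box 100 x 150 x 30 mm with a grey top, fixed to the counter. The button is pressed straight down. Its top stands 52 mm above the counter.
- light (a joint): travel of the grey light button on the same call box, 80 mm from the orange one: 0 is up, 0.006 fully down. Not to be pressed.
- light_top (a point): centre of the top face of the grey light button.
- blue_jug: blue detergent jug with a yellow cap and a paper label, 105 (x) x 66 (y) x 200 mm tall, upright, loop handle at its -x end; origin at the centre of its underside, z up. Loose; must not be touched.
- blue_jug_cap (a point): centre of the top face of the blue jug's yellow cap (40 mm across), 200 mm above the counter, 22 mm along the jug's +x from its centre. z up.
- white_jug: white jug with a yellow cap, same shape, 190 mm tall; origin at the centre of its underside. Loose; must not be touched.
- white_jug_cap (a point): centre of the top of the white jug's cap, 190 mm above the counter.
- green_bottle: round green bottle with a white cap, 68 mm across, 195 mm tall; origin at the centre of its underside. Loose; must not be touched.
- green_cap (a point): centre of the top of the green bottle's cap, 195 mm above the counter.
- dark_bottle: round black bottle with a red cap, 60 mm across, 175 mm tall; origin at the centre of its underside. Loose; must not be touched.
- dark_cap (a point): centre of the top of the black bottle's cap, 175 mm above the counter.
- drawer: grey open drawer insert of a washing machine, 160 (x) x 190 (y) x 55 mm tall, with a white front plate 62 mm tall at its -x end, fixed to the counter; origin at the centre of its underside, z up. A wall along x divides it: on the +y side one wide compartment (98 (y) x 152 (x) mm inside, blue floor), on the -y side two narrow grey ones, one behind the other (80 x 74 mm each). Must not be touched.
- wide_compartment (a point): middle of the wide blue-floored compartment at the height of its rim, 55 mm above the counter; z up. Its floor lies 47 mm below.
- near_compartment (a point): middle of the grey compartment next to the white front plate, at rim height, 55 mm above the counter.
- far_compartment (a point): middle of the grey compartment away from the front plate, at rim height, 55 mm above the counter.
- dosing_cup: clear plastic dosing cup, 60 mm across, 55 mm tall; origin under its centre. Loose; must not be touched.
- dish: white ceramic dish, 110 mm across, 40 mm tall; origin under its centre. Loose; must not be touched.
- stain_brush: brush lying on the counter along its x axis, under 50 mm tall. Loose; must not be touched.
- tablet_tin: steel tin with an orange band, 76 mm across, 85 mm tall; origin under its centre. Loose; must not be touched.

How it is judged:
On the way, in this order (a step that is already met when the one before it is completed fails the run):
1. the call button is pressed down (value of joint call above 0.0045 m and contact force between the fingers and anything else above 1 N), for 0.05 s.
2. with the button up again, the tool point dwells above the blue jug's cap for 1.5 s (within 25 mm sideways, 20 to 100 mm above it; fingertips 19 mm lower) (horizontal distance between the grasp point and blue_jug_cap below 0.025 m and z of the grasp point in the frame of blue_jug_cap between 0.02 and 0.1 m and value of joint call below 0.002 m), for 1.5 s.
3. the tool point dwells above the wide compartment for 1.0 s (within 28 mm sideways of its middle, 20 to 100 mm above the rim) (horizontal distance between the grasp point and wide_compartment below 0.028 m and z of the grasp point in the frame of wide_compartment between 0.02 and 0.1 m and value of joint call below 0.002 m), for 1 s.
At the end, for the whole second after the job is handed in: The tool point is still above the wide compartment (within 28 mm sideways of its middle, 20 to 100 mm above its rim), the call button is up (under 2 mm), all loose things stand at rest within 12 mm of where they began, the bottles upright (all of step 3 and distance of each of blue_jug, white_jug, green_bottle, dark_bottle, dosing_cup, dish, stain_brush, tablet_tin from where it was at the start of the episode below 0.012 m and linear speed of each of blue_jug, white_jug, green_bottle, dark_bottle, dosing_cup, dish, stain_brush, tablet_tin below 0.02 m/s and angle between each of blue_jug, white_jug, green_bottle, dark_bottle's own z axis and vertical below 0.1 rad); the robot touches nothing.
It fails at once if a jug, bottle, the cup, dish, brush or tin is touched by the robot (over 0.5 N), or moved or lifted more than 12 mm (contact force between any of the fingers, the arm and blue_jug above 0.5 N or contact force between any of the fingers, the arm and white_jug above 0.5 N or contact force between any of the fingers, the arm and green_bottle above 0.5 N or contact force between any of the fingers, the arm and dark_bottle above 0.5 N or contact force between any of the fingers, the arm and dosing_cup above 0.5 N or contact force between any of the fingers, the arm and dish above 0.5 N or contact force between any of the fingers, the arm and stain_brush above 0.5 N or contact force between any of the fingers, the arm and tablet_tin above 0.5 N or distance of any of blue_jug, white_jug, green_bottle, dark_bottle, dosing_cup, dish, stain_brush, tablet_tin from where it was at the start of the episode above 0.012 m).
It fails at once if the drawer insert is touched (over 0.5 N) (contact force between any of the fingers, the arm and drawer above 0.5 N).
It fails at once if the grey light button is pressed (value of joint light above 0.003 m).
It fails at once if the hand is brought close above the cap of another bottle (tool point within 20 mm sideways and less than 70 mm above it) ((horizontal distance between the grasp point and white_jug_cap below 0.02 m and z of the grasp point in the frame of white_jug_cap between -0.05 and 0.07 m) or (horizontal distance between the grasp point and green_cap below 0.02 m and z of the grasp point in the frame of green_cap between -0.05 and 0.07 m) or (horizontal distance between the grasp point and dark_cap below 0.02 m and z of the grasp point in the frame of dark_cap between -0.05 and 0.07 m)).
It fails at once if the hand is brought close above a narrow compartment (tool point within 20 mm sideways and less than 60 mm above its rim) ((horizontal distance between the grasp point and near_compartment below 0.02 m and z of the grasp point in the frame of near_compartment between -0.06 and 0.06 m) or (horizontal distance between the grasp point and far_compartment below 0.02 m and z of the grasp point in the frame of far_compartment between -0.06 and 0.06 m)).
It also fails if it takes over 51 s, if anything falls off the work surface, if the arm or the gripper's body presses on something with over 40 N, if the wrist force passes 120 N, or if a joint passes its speed limit or range.

## Robot

A 6-joint arm with a two-finger parallel gripper is mounted at the origin on the work surface. World frame = base frame: x ahead of the robot, y to its left, z up, the work surface at z = 0. Lengths are in m, angles in rad, forces in N, time in s.
With the tool pointing down it reaches from about 0.35 to 0.975 m from the base axis. Payload 4.9 kg.
Tool frame: the origin (TCP) lies between the finger pads, 19 mm behind the fingertips; this is the grasp point; z points along the fingers, y is the line along which they close (so a half turn about z gives the same grasp; the last joint's range is limited). The gripper opens to 85 mm and grips with 20 to 120 N. Pads are 22 mm wide; open, the fingers measure 114 mm over their backs; the gripper's body (76 mm by 85 mm) begins 54 mm behind the grasp point. The pads swing forward as they close: fully open they stand 13 mm farther back than shut.
Start: joints at [0.986, 0.053, 1.613, -0, 1.476, -0.119], TCP at [0.281, 0.558, 0.25] pointing down, gripper open.
Joint ranges: [-3.01, 3.01], [-1.01, 2.22], [0.06, 2.58], [-1.02, 4.17], [0.09, 2.62], [-3.14, 3.14]. Speed limits (rad/s): [2.57, 2.57, 3.14, 3.14, 3.14, 3.14].

## Interface

Orientations are given as a unit quaternion [w, x, y, z].
In Python, from plant import manip gives the robot as it stands.
- The arm moves only by the shell command python3 -m pendant 'ROWS'. ROWS is JSON, a list of rows, each a list of 3 entries, a list of its own where there are three numbers: the opening, from 0 (shut) to 1 (fully open), then the shift along the tool's x, y, z in units of 12 cm (1.0 is 12 cm), then the turn about the tool's z in units of pi rad (1.0 is pi rad). In form: [[gripper, [dx, dy, dz], roll], ...]. A call has 1 to 10 rows; each row is the pose to reach, as a shift and turn from the pose commanded when the call began, along the tool's axes at that moment, turning the shorter way round; what a row does not reach only later rows make up. A row lasts 1/10 s, in which the tool goes at most 50 mm and 8.59 degrees, less where a joint would pass 70% of its speed; a pose out of reach is approached as far as the arm can. A call with a number of a shift or a turn outside -1 to 1 is refused whole. A call with a gripper value outside its range is refused whole. The fingers move at their own pace and stop on an object; the grip force is fixed at half the most. Time passes only in rows, so rows that repeat a pose let the fingers close. It gives the time, the measured TCP pose, the force, the opening and the grip force at its end, in the units of the state.
- manip.state(): the state, without advancing time (a new reading comes with each control period).
- manip.grab_frame(name): name is "scene" or "top" or "wrist"; returns a dict with "img" (400x640x3 uint8, red, green, blue), "fx", "fy", "cx", "cy" (pixels), "D" ([k1, k2, p1, p2, k3] as OpenCV has them; the pictures are not rectified), "eye" and "rotation" of the camera in the world; the wrist camera has in their place "tool_from_camera" (4x4, takes a point from camera to tool coordinates, whose origin is the TCP and whose axes are the flange's). Camera axes: x right, y down, z forward; pixel columns grow to the right and rows downward; lengths in m; the calibration is good to about 2 mm. A picture is of the moment at which its call begins: read the wrist's pose just before it. There is no depth.
- manip.job_done(): hands the job in; it is judged then, once.
The state is a dict: "time": time; "joint_pos": joint angles; "joint_vel": joint speeds; "joint_efforts": joint torques, N m; "tool_pos": TCP position; "tool_rot": TCP orientation; "contact_force": force on the tool from outside, world axes, zero at the start; "ft_torque": the same for the moment, N m; "gripper_width": opening from 0.0 (shut) to 1.0 (fully open); "grasp_force": force on a finger pad.
Only numpy, scipy, OpenCV 4.12 (cv2) and the standard library are available. Lean on these libraries where they do the work, as an engineer would, in place of code of your own. Each camera call takes 0.05 s, during which the arm holds its last target. There are 200 camera calls.

## Working session

There is one attempt and no reset: what is moved stays moved. The work goes in short steps, Python scripts to look and compute and a shell command to move; the robot and the scene stay as the last step left them, time stands still between calls to the robot, and variables do not carry over. Pictures are saved under pics/ and viewed, at most 10 in all, crops included, and the job is handed in when it is done.

```bash
mkdir -p pics; cat > h.py <<'E'
import numpy as np, cv2, pickle
from plant import manip
def grab(n,tag):
    s=manip.state(); f=manip.grab_frame(n); f['state']=s
    pickle.dump(f,open(f'pics/{tag}.pkl','wb')); cv2.imwrite(f'pics/{tag}.png',f['img'][:,:,::-1]); return f
def ray(f,px):
    K=np.array([[f['fx'],0,f['cx']],[0,f['fy'],f['cy']],[0,0,1]])
    u=cv2.undistortPoints(np.array([[px]],float),K,np.array(f['D'],float))[0,0]
    d=np.array(f['rotation'])@np.array([u[0],u[1],1]); return np.array(f['eye'],float),d/np.linalg.norm(d)
def tri(obs):
    A=np.zeros((3,3));b=np.zeros(3);R=[]
    for f,p in obs:
        e,d=ray(f,p);P=np.eye(3)-np.outer(d,d);A+=P;b+=P@e;R.append((e,P))
    x=np.linalg.solve(A,b); return x,[np.linalg.norm(P@(x-e)) for e,P in R]
def atz(f,p,z):
    e,d=ray(f,p); return e+d*(z-e[2])/d[2]
def load(t): return pickle.load(open(f'pics/{t}.pkl','rb'))
E
python3 - <<'E'
from h import *
for n in('scene','top'):
    f=grab(n,n+'0'); print(n,f['eye'],np.array(f['rotation']).round(3).tolist(),f['fx'])
s=manip.state();print(s['tool_pos'],s['tool_rot'],s['time'],s['gripper_width'])
E
```

```text
scene [1.50582215 0.03068135 0.92260593] [-0.314, 0.612, 0.652, -0.319] 452.6785120016283
top [0.14027412 0.00984096 1.84243834] [-0.071, 0.718, -0.689, 0.073] 499.9454865769178
[0.28041964 0.55796727 0.24886715] [-3.14343995e-04  2.30804043e-01  9.72999801e-01 -8.83993901e-04] 0.1 0.9982402304083854
```

View pics/scene0.png

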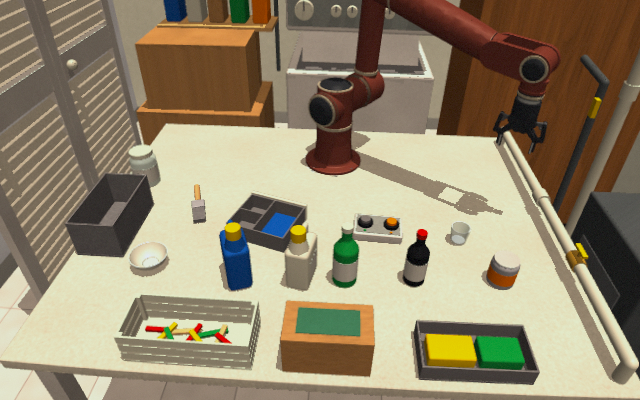

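View pics/top0.png

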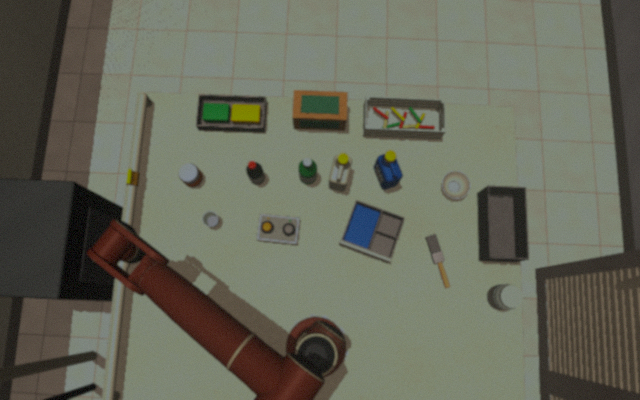

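The scene view shows the blue jug cap at about (233,231), the orange button at (391,223) and the blue compartment at (281,225). In the top view they are at about (391,155), (267,227) and (362,226). I'll zoom in on both.

```bash
python3 - <<'E'
from h import *
S=load('scene0');T=load('top0')
def crop(f,x,y,w,h,k): return cv2.resize(f['img'][y:y+h,x:x+w,::-1],None,fx=k,fy=k,interpolation=cv2.INTER_CUBIC)
a=crop(S,215,180,200,70,4); b=crop(T,240,140,200,80*1,4)[:, :]
c=crop(T,240,140,200,125,4)
# brighten top
c=np.clip(c.astype(float)*1.5,0,255).astype(np.uint8)
cv2.imwrite('pics/c1.png',np.vstack([a,c])[:,:][: 280+300]) 
cv2.imwrite('pics/c1.png',cv2.resize(np.vstack([a,c]),(615,600)))
def cen(f,box,lo,hi):
    x,y,w,h=box; hsv=cv2.cvtColor(np.ascontiguousarray(f['img'][y:y+h,x:x+w]),cv2.COLOR_RGB2HSV)
    m=cv2.inRange(hsv,lo,hi); n,l,s,c=cv2.connectedComponentsWithStats(m); i=1+np.argmax(s[1:,4])
    return c[i]+[x,y],s[i]+[x,y,0,0,0]
Y=((20,120,60),(35,255,255));O=((5,130,60),(19,255,255));B=((100,120,50),(125,255,255))
for nm,bs,bt,(lo,hi) in [('cap',(220,218,28,24),(380,145,22,20),Y),('wcap',(285,220,28,25),(332,148,22,20),Y),('btn',(380,214,25,18),(258,218,18,18),O),('blue',(250,205,60,40),(340,200,45,55),B)]:
    ps,ss=cen(S,bs,lo,hi);pt,st=cen(T,bt,lo,hi); x,r=tri([(S,ps),(T,pt)])
    print(nm,ps.round(1),ss,pt.round(1),st,x.round(4),np.round(r,4))
E
```

```text
Traceback (most recent call last):
  File "h.py", line 13, in tri
    e,d=ray(f,p);P=np.eye(3)-np.outer(d,d);A+=P;b+=P@e;R.append((e,P))
        ~~~^^^^^
  File "h.py", line 9, in ray
    d=np.array(f['rotation'])@np.array([u[0],u[1],1]); return np.array(f['eye'],float),d/np.linalg.norm(d)
      ~~~~~~~~~~~~~~~~~~~~~~~^~~~~~~~~~~~~~~~~~~~~~~~
ValueError: matmul: Input operand 1 has a mismatch in its core dimension 0, with gufunc signature (n?,k),(k,m?)->(n?,m?) (size 3 is different from 4)
```

View pics/c1.png

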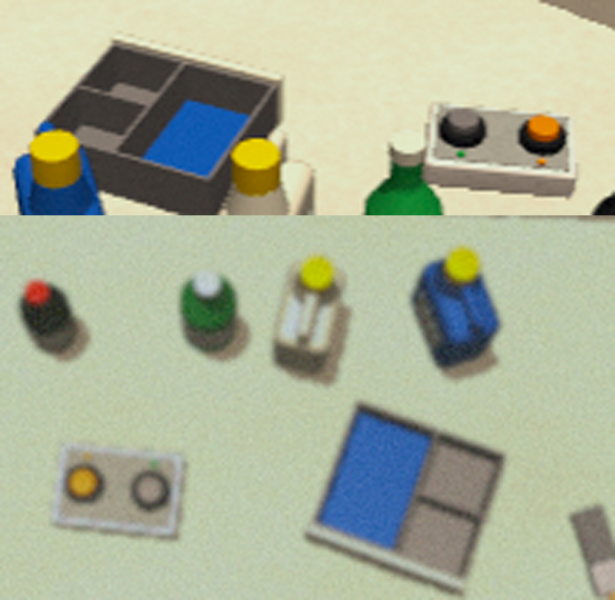

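```bash
sed -i "s/d=np.array(f\['rotation'\])@/d=Rotation.from_quat(np.array(f['rotation']),scalar_first=True).as_matrix()@/; s/^import numpy as np/from scipy.spatial.transform import Rotation\nimport numpy as np/" h.py; python3 - <<'E'
from h import *
S=load('scene0');T=load('top0');print(S['rotation'])
if np.array(S['rotation']).size!=4: raise SystemExit
s=lambda u,v:(215+u/3.075,180+v/3.075); t=lambda u,v:(240+u/3.075,140+(v-215)/3.075)
for n,a,b in [('cap',(54,143),(463,264)),('wcap',(257,152),(317,272)),('green',(408,138),(208,284)),('btn',(545,127),(84,482)),('light',(462,119),(150,490))]:
    x,r=tri([(S,s(*a)),(T,t(*b))]); print(n,x.round(4),np.round(r,4))
print('dark',atz(T,t(38,292),.175).round(3))
for n,z,p in [('corner rear+y',.055,(358,405)),('rear-y',.055,(503,455)),('front-y',.062,(465,590)),('front+y',.062,(306,535))]: print(n,atz(T,t(*p),z).round(4))
print('scene rim', [atz(S,s(*p),.055).round(4).tolist() for p in [(183,63),(277,83),(210,180),(125,142)]])
print('scene plate', [atz(S,s(*p),.062).round(4).tolist() for p in [(115,40),(282,80)]])
E
```

```text
[-0.31421868  0.61178805  0.65188324 -0.31942174]
cap [ 0.6604 -0.2304  0.197 ] [0.0021 0.0021]
wcap [ 0.6474 -0.0677  0.1871] [0.0023 0.0023]
green [0.6269 0.0541 0.1925] [0.0027 0.0027]
btn [0.4215 0.1948 0.0446] [0.0037 0.0037]
light [0.4149 0.1142 0.0446] [0.0016 0.0016]
dark [0.615 0.243 0.175]
corner rear+y [ 0.5254 -0.1299  0.055 ]
rear-y [ 0.4721 -0.3031  0.055 ]
front-y [ 0.3101 -0.2587  0.062 ]
front+y [ 0.3667 -0.0726  0.062 ]
scene rim [[0.3576, -0.1733, 0.055], [0.3838, -0.073, 0.055], [0.5368, -0.1225, 0.055], [0.4883, -0.2111, 0.055]]
scene plate [[0.3324, -0.2486, 0.062], [0.3875, -0.0676, 0.062]]
```

```bash
python3 -m pendant '[[0,[-0.8,-0.725,0],0],[0,[-0.8,-0.725,0],0],[0,[-0.8,-0.725,0],0],[0,[-0.8,-0.725,0],0]]'; python3 -m pendant '[[0,[-0.8,-0.725,0],0],[0,[-0.8,-0.725,0],0],[0,[-0.8,-0.725,0],0],[0,[-0.8,-0.725,0],0]]'; python3 -m pendant '[[0,[-0.8,-0.725,0.4],0],[0,[-0.8,-0.725,0.4],0],[0,[-0.8,-0.725,0.4],0],[0,[-0.8,-0.725,0.4],0],[0,[-0.8,-0.725,0.4],0],[0,[-0.8,-0.725,0.4],0],[0,[-0.8,-0.725,0.4],0]]'
python3 - <<'E'
from h import *
f=grab('wrist','w1');print(f['state']['tool_pos'],f['state']['tool_rot'],np.array(f['tool_from_camera']).round(3).tolist())
E
```

```text
time: 0.5
tool_pos: [0.3283, 0.4348, 0.2494]
tool_rot: [0.0, 0.233, 0.973, -0.001]
contact_force: [-0.4, -0.5, -0.5]
gripper_width: 0.331
grasp_force: 0.0
time: 0.9
tool_pos: [0.3749, 0.3148, 0.2497]
tool_rot: [0.0, 0.233, 0.973, -0.0]
contact_force: [-0.3, 0.5, 0.2]
gripper_width: 0.002
grasp_force: 0.0
time: 1.6
tool_pos: [0.4208, 0.1973, 0.2027]
tool_rot: [0.0, 0.23, 0.973, 0.0]
contact_force: [-0.4, 0.6, -0.3]
gripper_width: -0.0
grasp_force: 0.0
[0.42079523 0.19728921 0.20273601] [4.06128190e-04 2.29722783e-01 9.73255916e-01 4.47365269e-04] [[0.0, -0.958, -0.288, 0.073], [1.0, 0.0, 0.0, 0.0], [-0.0, -0.288, 0.958, -0.123], [0.0, 0.0, 0.0, 1.0]]
```

View pics/w1.png

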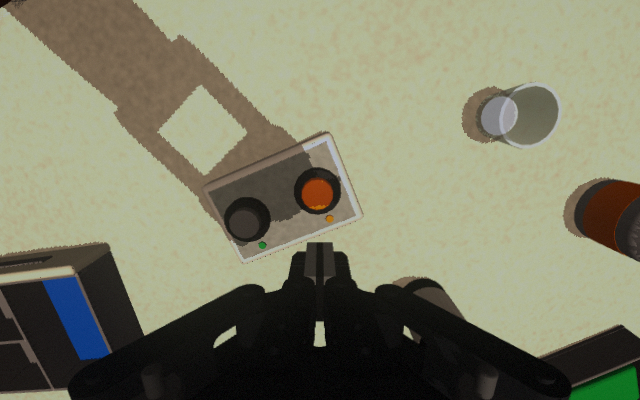

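The wrist view shows the orange button top at about (318,191) and the grey one at (247,218).

```bash
cat >> h.py <<'E'
def wrist(t):
    f=load(t);s=f['state'];R=Rotation.from_quat(s['tool_rot'],scalar_first=True);M=np.array(f['tool_from_camera'])
    f['eye']=R.apply(M[:3,3])+s['tool_pos'];f['rotation']=(R*Rotation.from_matrix(M[:3,:3])).as_quat(scalar_first=True);return f
def rows(target):
    s=manip.state();R=Rotation.from_quat(s['tool_rot'],scalar_first=True)
    print('rows',(R.inv().apply(np.array(target)-s['tool_pos'])/.12).round(3),'from',s['tool_pos'].round(4),s['time'])
E
python3 - <<'E'
from h import *
W=wrist('w1');S=load('scene0');T=load('top0')
b=W['img'][165:215,290:345];h=cv2.cvtColor(np.ascontiguousarray(b),cv2.COLOR_RGB2HSV);m=cv2.inRange(h,(3,150,60),(20,255,255))
n,l,st,c=cv2.connectedComponentsWithStats(m);i=1+np.argmax(st[1:,4]);print(c[i]+[290,165],st[i])
p=c[i]+[290,165]
for z in(.052,.046):print(atz(W,p,z).round(4))
print(atz(W,(247,216),.052).round(4))
print(tri([(W,p),(S,(392.2,221.3)),(T,(267.3,226.8))]))
q=atz(W,p,.052);rows([q[0],q[1],.085])
E
```

```text
[316.86538462 193.40504808] [ 11  12  32  33 832]
[0.4188 0.1959 0.052 ]
[0.4202 0.1952 0.046 ]
[0.4085 0.1234 0.052 ]
(array([0.42111213, 0.19485248, 0.04423096]), [np.float64(0.0004758077370566456), np.float64(0.003625794138076832), np.float64(0.0036980499019778116)])
rows [ 0.01  -0.017  0.98 ] from [0.4207 0.1972 0.2026] 1.65
```

The button position agrees to about 2 mm across the three views, so I'll descend over it and then press slowly.

```bash
python3 -m pendant '[[0,[0.01,-0.015,0.3],0],[0,[0.01,-0.015,0.6],0],[0,[0.01,-0.015,0.8],0],[0,[0.01,-0.015,0.95],0],[0,[0.01,-0.015,0.95],0]]'; python3 -m pendant '[[0,[0,0,0.03],0],[0,[0,0,0.06],0],[0,[0,0,0.09],0],[0,[0,0,0.12],0],[0,[0,0,0.135],0],[0,[0,0,0.15],0],[0,[0,0,0.15],0]]'
```

```text
time: 2.15
tool_pos: [0.4166, 0.1949, 0.0853]
tool_rot: [-0.003, 0.23, 0.973, -0.001]
contact_force: [-0.3, 0.3, 0.6]
gripper_width: 0.005
grasp_force: 0.0
time: 2.85
tool_pos: [0.419, 0.1948, 0.0701]
tool_rot: [-0.0, 0.231, 0.973, 0.0]
contact_force: [-0.8, -0.7, 1.2]
gripper_width: 0.001
grasp_force: 0.8
```

```bash
python3 -m pendant '[[0,[0,0,0.02],0],[0,[0,0,0.035],0],[0,[0,0,0.05],0],[0,[0,0,0.05],0],[0,[0,0,0.05],0]]'
```

```text
time: 3.35
tool_pos: [0.4192, 0.1949, 0.0647]
tool_rot: [0.0, 0.231, 0.973, 0.0]
contact_force: [-2.4, -0.3, 6.4]
gripper_width: -0.004
grasp_force: 3.4
```

```bash
python3 -m pendant '[[0,[0,0,0.012],0],[0,[0,0,0.012],0],[0,[0,0,0.012],0]]'
```

```text
time: 3.65
tool_pos: [0.4194, 0.1949, 0.0646]
tool_rot: [-0.0, 0.231, 0.973, -0.0]
contact_force: [-5.6, -1.9, 14.7]
gripper_width: -0.004
grasp_force: 7.7
```

The force rises with no further travel, so the button is fully down. I'll release it and rise.

```bash
python3 -m pendant '[[0,[0,0,-0.2],0],[0,[0,0,-0.6],0],[0,[0,0,-1],0],[0,[0,0,-1],0]]'; python3 -m pendant '[[0,[0,0,-0.4],0],[0,[0,0,-0.8],0],[0,[0,0,-1],0],[0,[0,0,-1],0],[0,[0,0,-1],0]]'; python3 - <<'E'
from h import *
rows([.66,-.2304,.305])
f=grab('scene','s1')
x=f['img'][205:240,345:410,::-1];cv2.imwrite('pics/s1c.png',cv2.resize(x,None,fx=6,fy=6))
E
```

```text
time: 4.05
tool_pos: [0.4231, 0.196, 0.1904]
tool_rot: [0.006, 0.231, 0.973, 0.004]
contact_force: [1.3, 0.3, -1.1]
gripper_width: 0.002
grasp_force: 0.0
time: 4.55
tool_pos: [0.4189, 0.1948, 0.3018]
tool_rot: [-0.0, 0.231, 0.973, -0.0]
contact_force: [-0.0, 0.4, -0.7]
gripper_width: 0.002
grasp_force: 0.0
rows [-3.387 -2.263 -0.027] from [0.4189 0.1948 0.3018] 4.55
```

View pics/s1c.png

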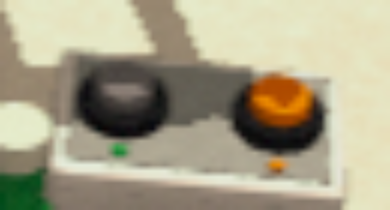

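The button is up again, standing above its collar. I'll travel high toward the jug.

```bash
for i in 1; do :; done; python3 -m pendant '[[0,[-0.42,-0.28,0],0],[0,[-0.85,-0.565,0],0],[0,[-0.85,-0.565,0],0],[0,[-0.85,-0.565,0],0]]'; python3 -m pendant '[[0,[-0.42,-0.28,0],0],[0,[-0.85,-0.565,0],0],[0,[-0.85,-0.565,0],0],[0,[-0.85,-0.565,0],0]]'; python3 -m pendant '[[0,[-0.42,-0.28,0],0],[0,[-0.85,-0.565,0],0],[0,[-0.85,-0.565,0],0],[0,[-0.85,-0.565,0],0]]'; python3 -m pendant '[[0,[-0.42,-0.28,0],0],[0,[-0.85,-0.565,0],0],[0,[-0.85,-0.565,0],0],[0,[-0.85,-0.565,0],0],[0,[-0.85,-0.565,0],0],[0,[-0.85,-0.565,0],0]]'
python3 - <<'E'
from h import *
f=grab('wrist','w2');rows([.66,-.2304,.265])
E
```

```text
time: 5.0
tool_pos: [0.4796, 0.0862, 0.2993]
tool_rot: [-0.002, 0.233, 0.973, -0.001]
contact_force: [-0.2, 0.5, -0.3]
gripper_width: 0.001
grasp_force: 0.0
time: 5.4
tool_pos: [0.5402, -0.0192, 0.2999]
tool_rot: [-0.002, 0.232, 0.973, -0.0]
contact_force: [-0.6, 0.7, -0.6]
gripper_width: 0.0
grasp_force: 0.0
time: 5.8
tool_pos: [0.601, -0.1248, 0.3004]
tool_rot: [-0.002, 0.232, 0.973, 0.0]
contact_force: [0.8, 0.3, 0.1]
gripper_width: 0.002
grasp_force: 0.0
time: 6.4
tool_pos: [0.6613, -0.2284, 0.3024]
tool_rot: [-0.0, 0.23, 0.973, 0.0]
contact_force: [-0.1, 0.6, 0.0]
gripper_width: 0.005
grasp_force: 0.0
rows [ 0.003 -0.019  0.314] from [ 0.6613 -0.2286  0.3027] 6.45
```

View pics/w2.png

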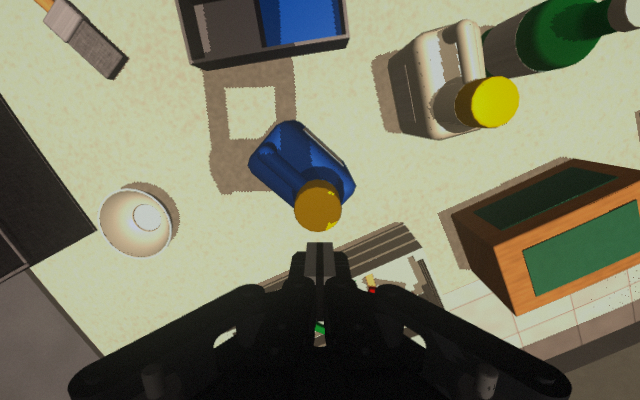

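The wrist view shows the blue jug's yellow cap at about (318,206), directly ahead of the fingertips. I'll compute its exact position.

```bash
python3 - <<'E'
from h import *
W=wrist('w2');q=atz(W,(318,206),.2);print(q.round(4));print(tri([(W,(318,206)),(load('scene0'),(232.6,226.5)),(load('top0'),(390.6,155.9))]));rows([q[0],q[1],.262])
E
```

```text
[ 0.6577 -0.2276  0.2   ]
(array([ 0.65976989, -0.22973099,  0.19650441]), [np.float64(0.0018811901298260267), np.float64(0.0013304597242885388), np.float64(0.0031379910542722574)])
rows [ 0.03  -0.007  0.339] from [ 0.6613 -0.2286  0.3027] 6.45
```

Three views agree within 3 mm. I'll lower to 6 cm (fingertips about 4 cm) above the cap and dwell there for over 2 s.

```bash
python3 -m pendant '[[0,[0.02,-0.01,0.15],0],[0,[0.02,-0.01,0.3],0],[0,[0.02,-0.01,0.33],0],[0,[0.02,-0.01,0.33],0],[0,[0.02,-0.01,0.33],0],[0,[0.02,-0.01,0.33],0],[0,[0.02,-0.01,0.33],0],[0,[0.02,-0.01,0.33],0],[0,[0.02,-0.01,0.33],0],[0,[0.02,-0.01,0.33],0]]'; python3 -m pendant '[[0,[0,0,0],0],[0,[0,0,0],0],[0,[0,0,0],0],[0,[0,0,0],0],[0,[0,0,0],0],[0,[0,0,0],0],[0,[0,0,0],0],[0,[0,0,0],0],[0,[0,0,0],0],[0,[0,0,0],0]]'; python3 -m pendant '[[0,[0,0,0],0],[0,[0,0,0],0],[0,[0,0,0],0],[0,[0,0,0],0],[0,[0,0,0],0],[0,[0,0,0],0],[0,[0,0,0],0]]'; python3 -m pendant '[[0,[0,0,-0.2],0],[0,[0,0,-0.4],0],[0,[0,0,-0.4],0],[0,[0,0,-0.4],0]]'
python3 - <<'E'
from h import *
rows([.436,-.148,.30])
E
```

```text
time: 7.45
tool_pos: [0.659, -0.2308, 0.2631]
tool_rot: [0.0, 0.231, 0.973, -0.0]
contact_force: [0.1, -0.5, 0.0]
gripper_width: 0.001
grasp_force: 0.0
time: 8.45
tool_pos: [0.659, -0.2308, 0.263]
tool_rot: [-0.0, 0.231, 0.973, 0.0]
contact_force: [-0.2, 1.2, -0.2]
gripper_width: 0.0
grasp_force: 0.0
time: 9.15
tool_pos: [0.659, -0.2308, 0.263]
tool_rot: [-0.0, 0.231, 0.973, 0.0]
contact_force: [-0.3, 0.6, -0.5]
gripper_width: -0.0
grasp_force: 0.0
time: 9.55
tool_pos: [0.6592, -0.2308, 0.3115]
tool_rot: [0.001, 0.231, 0.973, -0.0]
contact_force: [0.1, 1.0, -0.1]
gripper_width: 0.002
grasp_force: 0.0
rows [ 1.972 -0.218  0.093] from [ 0.6592 -0.2308  0.3115] 9.55
```

```bash
python3 -m pendant '[[0,[0.4,-0.045,0],0],[0,[0.8,-0.09,0],0],[0,[0.985,-0.11,0],0],[0,[0.985,-0.11,0],0]]'; python3 -m pendant '[[0,[0.4,-0.045,0],0],[0,[0.8,-0.09,0],0],[0,[0.985,-0.11,0],0],[0,[0.985,-0.11,0],0],[0,[0.985,-0.11,0],0],[0,[0.985,-0.11,0],0]]'
python3 - <<'E'
from h import *
f=grab('wrist','w3');rows([.436,-.148,.115])
E
```

```text
time: 9.95
tool_pos: [0.5451, -0.1883, 0.3091]
tool_rot: [-0.001, 0.231, 0.973, 0.0]
contact_force: [0.3, -0.4, 0.4]
gripper_width: 0.002
grasp_force: 0.0
time: 10.55
tool_pos: [0.4366, -0.1485, 0.3105]
tool_rot: [-0.0, 0.231, 0.973, 0.0]
contact_force: [-0.1, -0.0, -0.8]
gripper_width: -0.002
grasp_force: 0.0
rows [6.00e-03 1.00e-03 1.63e+00] from [ 0.4367 -0.1485  0.3105] 10.6
```

View pics/w3.png

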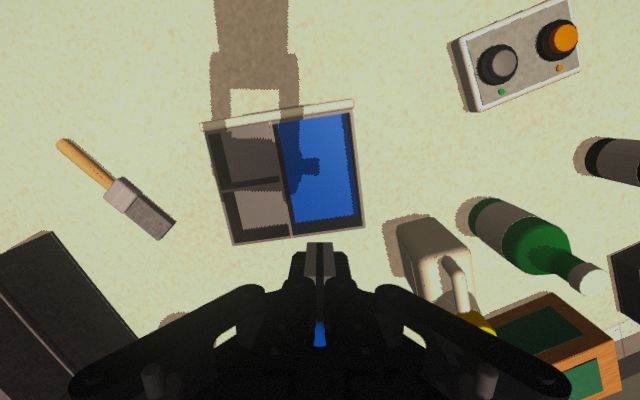

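The wide compartment's rim corners are at about (275,122), (352,109), (363,226) and (291,236).

```bash
python3 - <<'E'
from h import *
W=wrist('w3');P=np.array([atz(W,p,.055) for p in [(275,122),(352,109),(363,226),(291,236)]]);c=P.mean(0)
print(P.round(4),c.round(4),[np.linalg.norm(P[i]-P[i-1]).round(4) for i in range(4)])
rows([c[0],c[1],.11])
E
```

```text
[[ 0.3525 -0.1682  0.055 ]
 [ 0.3817 -0.0755  0.055 ]
 [ 0.5289 -0.127   0.055 ]
 [ 0.4973 -0.2232  0.055 ]] [ 0.4401 -0.1485  0.055 ] [np.float64(0.1549), np.float64(0.0972), np.float64(0.156), np.float64(0.1013)]
rows [-0.027  0.013  1.671] from [ 0.4367 -0.1485  0.3105] 10.6
```

The measured sides, 97–101 × 155 mm, match the stated 98 × 152 mm. I'll lower to 5.5 cm above the rim.

```bash
python3 -m pendant '[[0,[-0.025,0.01,0.3],0],[0,[-0.025,0.01,0.65],0],[0,[-0.025,0.01,0.9],0],[0,[-0.025,0.01,0.9],0]]'; python3 -m pendant '[[0,[0,0,0.25],0],[0,[0,0,0.5],0],[0,[0,0,0.7],0],[0,[0,0,0.77],0],[0,[0,0,0.77],0],[0,[0,0,0.77],0],[0,[0,0,0.77],0],[0,[0,0,0.77],0],[0,[0,0,0.77],0],[0,[0,0,0.77],0]]'; python3 -m pendant '[[0,[0,0,0],0],[0,[0,0,0],0],[0,[0,0,0],0],[0,[0,0,0],0],[0,[0,0,0],0],[0,[0,0,0],0],[0,[0,0,0],0],[0,[0,0,0],0],[0,[0,0,0],0],[0,[0,0,0],0]]'
python3 - <<'E'
from h import *
f=grab('scene','s2')
E
```

```text
time: 11.0
tool_pos: [0.4368, -0.1472, 0.1973]
tool_rot: [-0.005, 0.231, 0.973, 0.001]
contact_force: [-0.7, -0.3, 0.3]
gripper_width: -0.003
grasp_force: 0.0
time: 12.0
tool_pos: [0.4393, -0.1486, 0.111]
tool_rot: [0.0, 0.231, 0.973, -0.0]
contact_force: [0.2, 0.0, -0.3]
gripper_width: 0.001
grasp_force: 0.0
time: 13.0
tool_pos: [0.4391, -0.1484, 0.1106]
tool_rot: [-0.0, 0.231, 0.973, 0.0]
contact_force: [-0.2, -0.0, 0.6]
gripper_width: -0.004
grasp_force: 0.0
```

View pics/s2.png

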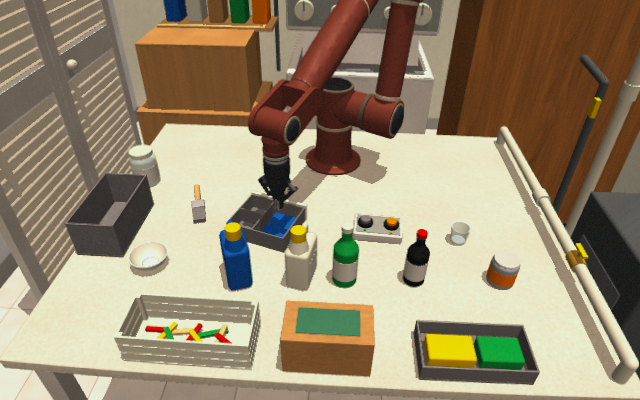

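The gripper is over the wide compartment with its fingertips at about (280,207), and everything else is where it began.

```bash
python3 -m pendant '[[0,[0,0,0],0],[0,[0,0,0],0],[0,[0,0,0],0]]' >/dev/null; python3 -c "
from plant import manip
print(manip.job_done())"
```

```text
the job is handed in; nothing more can be done
None
```

The job is handed in, with no verdict returned: the orange button was pressed fully and came back up, the tool dwelt about 2 s above the blue jug's cap, and it finished pointing at the middle of the wide blue compartment, with nothing else seen to move.

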